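Tip the spare bulbs from the spouted jug into the prompt desk's bulb box

TASK

Put the two spare frosted bulbs away in the mahogany bulb box by pouring them from the steel jug: lift the jug upright, turn it so that its spout faces the middle of the open compartment, then tip it with the spout held low over the compartment until both bulbs have rolled out into it. Finally stand the empty jug upright on the desktop again and let go.

Things in the scene. Friction and masses are not known exactly. Their poses are not given: they have to be found in the camera images.
- jug: The only spouted vessel: steel jug, 0.2 kg. Origin: centre of its underside; z up, +x to spout, -x to handle. Flat upright sides y = +-31, x -22 to 30, z 0 to 72 mm: grip these from above at z 45. Back x -37, floor 3 thick. Chute rises 42 deg from x 22, z 3 to lip x 87, z 62; cheeks' top x 68, z 83. Loop handle 8 thick at y 0, x -37 to -72, z 14 to 68. Empties tilted spout down 80 to 90 deg.
- bulb_a: A small frosted white bulb with a brass cap, lying loose on the floor of the jug (globe 20 mm in diameter, cap 12 mm in diameter, 30 mm long overall, 12 g). Origin: centre of the globe.
- bulb_b: The second bulb, the same as bulb_a, beside it in the jug.
- compartment (a point): Centre of the inner floor (9 mm above the desktop) of the open compartment of the fixed mahogany bulb box: 120 mm square inside, 136 outside, rim 58 mm above the desktop; axes along the walls, z up. Its lid is folded back flat on the +x side, as wide as the box, 72 to 206 mm from this point, top 70 mm (knob 82 mm) above the desktop.

How it is judged:
On the way, in this order (a step that is already met when the one before it is completed fails the run):
1. the jug is lifted 30 mm or more, upright within 17 degrees, its spout facing the compartment: the middle lies 50 to 250 mm ahead of the jug's middle and within 30 mm of the spout's line (height (world z) of jug above 0.03 m and angle between jug's own z axis and vertical below 0.3 rad and x of compartment in the frame of jug between 0.05 and 0.25 m and y of compartment in the frame of jug between -0.03 and 0.03 m), for 0.2 s.
2. the jug is tipped by more than 46 degrees, the compartment's middle within 40 mm of the spout's line (angle between jug's own z axis and vertical above 0.8 rad and y of compartment in the frame of jug between -0.04 and 0.04 m), for 0.2 s.
At the end, for the whole second after the job is handed in: Both bulbs lie inside the compartment (globe centres within 55 mm of its centre along each wall direction and below its rim), and the jug stands upright on the desktop (underside within 10 mm of it, tilt under 6 degrees), let go and at rest (x of bulb_a in the frame of compartment between -0.055 and 0.055 m and y of bulb_a in the frame of compartment between -0.055 and 0.055 m and z of bulb_a in the frame of compartment between 0 and 0.049 m and linear speed of each of bulb_a, bulb_b below 0.05 m/s and x of bulb_b in the frame of compartment between -0.055 and 0.055 m and y of bulb_b in the frame of compartment between -0.055 and 0.055 m and z of bulb_b in the frame of compartment between 0 and 0.049 m and height (world z) of jug between -0.01 and 0.01 m and angle between jug's own z axis and vertical below 0.105 rad and linear speed of jug below 0.03 m/s and contact force between jug and the fingers below 0.1 N); the robot touches nothing.
It fails at once if the jug is tipped by more than 46 degrees with the centre of its underside over 0.27 m above the desktop (lip 10 cm or more above the rim) (angle between jug's own z axis and vertical above 0.8 rad and height (world z) of jug above 0.27 m).
It also fails if it takes over 53 s, if anything falls off the work surface, if the arm or the gripper's body presses on something with over 40 N, if the wrist force passes 120 N, or if a joint passes its speed limit or range.

ROBOT

A 7-joint arm with a two-finger parallel gripper is mounted at the origin on the work surface. World frame = base frame: x ahead of the robot, y to its left, z up, the work surface at z = 0. Lengths are in m, angles in rad, forces in N, time in s.
With the tool pointing down it reaches from about 0.4 to 0.85 m from the base axis. Payload 10.4 kg.
Tool frame: the origin (TCP) lies between the finger pads; the fingertips stand ahead of it and the grasp point (between the pads) lies 5 mm behind it (manip.tip_extent is the z of the fingertips in the tool frame, in m); z points along the fingers, y is the line along which they close (so a half turn about z gives the same grasp; the last joint's range is limited). The gripper opens to 85 mm and grips with 20 to 120 N. Pads are 22 mm wide; open, the fingers measure 114 mm over their backs; the gripper's body (76 mm by 85 mm) begins 54 mm behind the grasp point. The pads swing forward as they close: fully open they stand 13 mm farther back than shut.
Start: joints at [-1.362, 0.332, -0.065, 1.46, 0.022, 1.35, -0.088], TCP at [0.144, 0.608, 0.245] pointing down, gripper open.
Joint ranges: [-2.6, 2.6], [-0.5, 2.12], [-1.47, 1.34], [0.16, 2.42], [-1.27, 4.41], [0.06, 2.06], [-2.6, 2.6]. Speed limits (rad/s): [2.22, 2.22, 2.79, 2.79, 3.14, 3.14, 3.14].

INTERFACE

Orientations are given as a unit quaternion [x, y, z, w].
In Python, from workcell import status, viewer, manip gives the robot as it stands.
- The arm moves only by the tool play_rows, never from a script. Its argument "plan" is one flat list of numbers, 7 for each row, row after row: the turn, a rotation vector about the tool's x, y, z in degrees, then the shift along the tool's x, y, z in m, then the opening, from 0 (shut) to 1 (fully open). In form: [ax, ay, az, dx, dy, dz, grip, ax, ay, az, dx, dy, dz, grip, ...]. A call has 1 to 20 rows; each row is the pose to reach, as a shift and turn from the pose commanded when the call began, along the tool's axes at that moment; what a row does not reach only later rows make up. A row lasts 1/8 s, in which the tool goes at most 62.5 mm and 10.7 degrees, less where a joint would pass 70% of its speed; a pose out of reach is approached as far as the arm can. A call with a gripper value outside its range is refused whole. The fingers move at their own pace and stop on an object; "squeeze" is the grip in N (left out, the last holds). Time passes only in rows, so rows that repeat a pose let the fingers close. It gives the time, the measured TCP pose, the force, the opening and the grip force at its end, in the units of the state.
- status.get_obs(): the state, without advancing time (a new reading comes with each control period).
- viewer.camera(name): name is "scene" or "top" or "wrist"; returns the picture (384x512x3 uint8, red, green, blue); there is no depth.
- viewer.camera_model(name): a dict with "fx", "fy", "cx", "cy" (pixels), "R" (3x3) and "t" (3): a world point X has camera coordinates R X + t. Camera axes: x right, y down, z forward; pixel columns grow to the right and rows downward; lengths in m; the calibration is good to about 2 mm. A picture is of the moment at which its call begins: read the wrist's pose just before it. camera_model takes no time and is no camera call; for the wrist camera it gives the pose at the moment of the call.
- manip.hand_in(): hands the job in; it is judged then, once.
The state is a dict: "clock": time; "joint_pos": joint angles; "joint_velocities": joint speeds; "tau": joint torques, N m; "position": TCP position; "ee_rot": TCP orientation; "ft_force": force on the tool from outside, world axes, zero at the start; "torque": the same for the moment, N m; "grip_width": opening from 0.0 (shut) to 1.0 (fully open); "grasp_force": force on a finger pad.
Only numpy, scipy, OpenCV 4.12 (cv2) and the standard library are available. Lean on these libraries where they do the work, as an engineer would, in place of code of your own. Each camera call takes 0.05 s, during which the arm holds its last target. There are 200 camera calls.

## Working session

There is one attempt and no reset: what is moved stays moved. The work goes in short steps, Python scripts to look and compute and a tool call to move; the robot and the scene stay as the last step left them, time stands still between calls to the robot, and variables do not carry over. Pictures are saved under pics/ and viewed, at most 10 in all, crops included, and the job is handed in when it is done.

Besides the shell and the picture viewer there is one more tool, called by a JSON object that holds its "method" and its "body". play_rows: Moves the arm, as the interface text tells. Its arguments: {"type":"object","properties":{"plan":{"type":"array","items":{"type":"number"}},"squeeze":{"type":"number"}},"required":["plan"]}

```bash
mkdir -p pics; ls
python3 - <<'E'
from workcell import status, viewer, manip
import cv2,numpy as np
print(status.get_obs()); print(manip.tip_extent)
for n in("scene","top"):
    im=viewer.camera(n); cv2.imwrite(f"pics/{n}0.png",im[:,:,::-1]); print(n,viewer.camera_model(n))
E
```

```text
pics
{'clock': 0.0, 'joint_pos': array([-1.36159626,  0.33290228, -0.06471702,  1.46092777,  0.02161917,
        1.34990416, -0.0884924 ]), 'joint_velocities': array([-0.00032481, -0.00135165,  0.00097894,  0.00100783,  0.00166812,
       -0.00090361,  0.00115351]), 'tau': array([-1.42902459e-04, -6.25432062e+01,  4.89755091e-02, -3.91620576e+01,
        1.62071380e-02,  9.54578281e-03,  1.18417967e-05]), 'position': array([0.14350068, 0.60794163, 0.24450345]), 'ee_rot': array([ 1.15616560e-01,  9.93293657e-01, -7.21243661e-04, -4.40556859e-05]), 'ft_force': array([0.04688398, 0.2293587 , 0.50189884]), 'torque': array([0.02750144, 0.04610281, 0.01965865]), 'grasp_force': 0.0, 'grip_width': 0.9962500813471944}
0.014
scene {'fx': 426.14068009650396, 'fy': 426.14068009650396, 'cx': 257.4191115328887, 'cy': 189.22150077510886, 'R': array([[ 0.52694775,  0.84986903,  0.00697825],
       [ 0.58781307, -0.35850935, -0.72522192],
       [-0.61384189,  0.38625596, -0.68847982]]), 't': array([-0.27139398, -0.26186032,  1.16988271])}
top {'fx': 457.55896625330945, 'fy': 457.55896625330945, 'cx': 246.9771992599371, 'cy': 196.4675688019201, 'R': array([[ 0.02391801, -0.99956622, -0.01718425],
       [-0.99437055, -0.02201181, -0.10364697],
       [ 0.10322375,  0.01956654, -0.99446569]]), 't': array([-0.01233684,  0.49907898,  0.84776417])}
```

View pics/scene0.png

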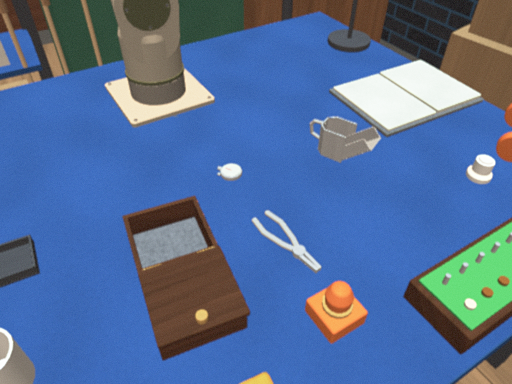

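View pics/top0.png

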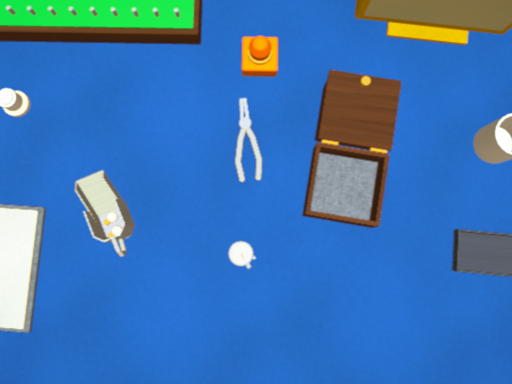

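Run:
```python
import cv2,numpy as np
im=cv2.imread("pics/top0.png")
a=cv2.resize(im[160:270,65:145],None,fx=5,fy=5,interpolation=cv2.INTER_CUBIC)
b=cv2.resize(im[130:240,295:395],None,fx=4,fy=5,interpolation=cv2.INTER_CUBIC)
cv2.imwrite("pics/crop0.png",np.hstack([a,b]))
```

```text
(no output)
```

View pics/crop0.png

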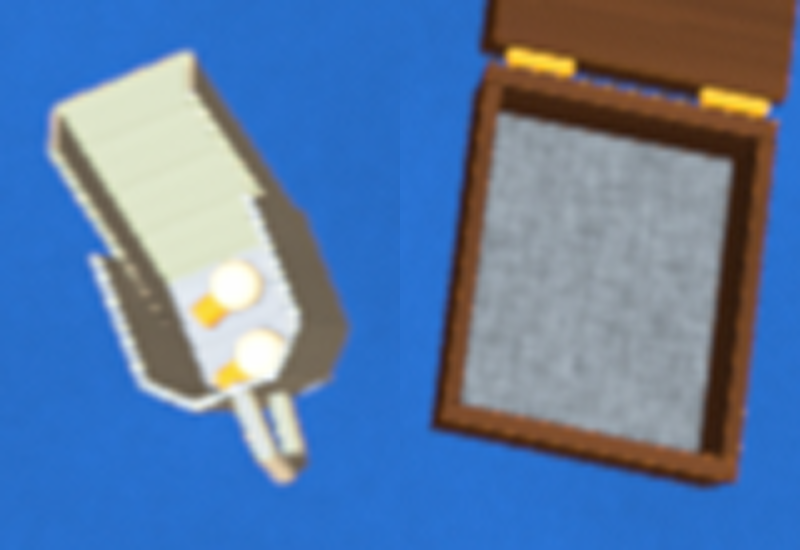

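```bash
cat > h.py <<'E'
import numpy as np
from workcell import viewer
def ray(cam,uv,z):
    m=viewer.camera_model(cam) if isinstance(cam,str) else cam
    R,t=m["R"],m["t"]; c=-R.T@t
    d=R.T@np.array([(uv[0]-m["cx"])/m["fx"],(uv[1]-m["cy"])/m["fy"],1])
    return c+d*(z-c[2])/d[2]
def fit2(A,B): # B ~ R A + t
    A,B=np.array(A,float),np.array(B,float); a,b=A.mean(0),B.mean(0)
    H=(A-a).T@(B-b); th=np.arctan2(H[0,1]-H[1,0],H[0,0]+H[1,1])
    R=np.array([[np.cos(th),-np.sin(th)],[np.sin(th),np.cos(th)]])
    t=b-R@a; return th,t,np.linalg.norm((A@R.T+t)-B,axis=1)
E
python3 - <<'E'
from h import *
ja=[(95,255),(142,383),(250,195),(298,315)]
W=[ray("top",(65+x/5,160+y/5),.072)[:2] for x,y in ja]
print(np.round(W,4))
th,t,e=fit2([(.03,.031),(-.022,.031),(.03,-.031),(-.022,-.031)],W); print("jug",np.degrees(th),t,e)
bb=[(487,68),(432,428),(778,125),(737,480)]
W=[ray("top",(295+(x-400)/4,130+y/5),.058)[:2] for x,y in bb]
print(np.round(W,4))
th,t,e=fit2([(.068,.068),(-.068,.068),(.068,-.068),(-.068,-.068)],W); print("box",np.degrees(th),t,e)
E
```

```text
[[0.4614 0.2931]
 [0.4156 0.2732]
 [0.4845 0.2378]
 [0.4414 0.218 ]]
jug 23.925975797601577 [0.44708589 0.25387928] [0.00142341 0.0012335  0.00256864 0.00231054]
[[ 0.5974 -0.1286]
 [ 0.463  -0.1046]
 [ 0.5787 -0.2627]
 [ 0.4473 -0.2431]]
box -8.24845496252193 [ 0.52158486 -0.1847667 ] [0.00185987 0.00323586 0.00100697 0.00285258]
```

{"method": "play_rows", "body": {"plan": [0,0,-10,-0.05,-0.035,0.01,1,0,0,-20,-0.1,-0.07,0.02,1,0,0,-28,-0.15,-0.107,0.03,1,0,0,-37.3,-0.2,-0.143,0.04,1,0,0,-37.3,-0.25,-0.179,0.05,1,0,0,-37.3,-0.3,-0.215,0.06,1,0,0,-37.3,-0.34,-0.244,0.065,1,0,0,-37.3,-0.365,-0.262,0.07,1,0,0,-37.3,-0.38,-0.272,0.07,1,0,0,-37.3,-0.38,-0.272,0.07,1,0,0,-37.3,-0.38,-0.272,0.07,1,0,0,-37.3,-0.38,-0.272,0.07,1]}}

```text
clock: 1.6
position: [0.4502, 0.2573, 0.1753]
ee_rot: [-0.209, 0.978, 0.0, -0.0]
ft_force: [0.2, 0.5, 0.7]
grip_width: 1.003
grasp_force: 0.0
```

Run:
```python
from h import *
from workcell import status
import cv2
s=status.get_obs(); print(s["clock"],s["joint_pos"],s["position"],s["ee_rot"])
print(viewer.camera_model("wrist"))
cv2.imwrite("pics/w1.png",viewer.camera("wrist")[:,:,::-1])
```

```text
1.6 [-0.7645979   0.14802228  0.17201991  1.84117781 -0.02797859  1.1546705
  1.40862327] [0.45022775 0.257255   0.17530098] [-2.08918703e-01  9.77932997e-01  1.62718941e-04 -5.47497309e-05]
{'fx': 278.79699437734655, 'fy': 278.79699437734655, 'cx': 256.96245484155844, 'cy': 189.82391071698575, 'R': array([[-0.4087968 ,  0.91262491,  0.0009751 ],
       [ 0.87395097,  0.39116519,  0.28844323],
       [ 0.26285905,  0.11876686, -0.9574965 ]]), 't': array([-0.0507074 , -0.51130445,  0.16311018])}
```

View pics/w1.png

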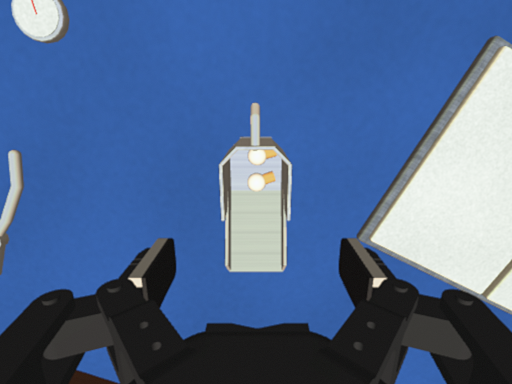

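Run:
```python
from h import *
import itertools
from scipy.spatial.transform import Rotation as R
W=[ray("wrist",p,.072)[:2] for p in [(221,219),(220.5,166),(290,219),(290.5,166)]]
A=[(.03,-.031),(-.022,-.031),(.03,.031),(-.022,.031)]
for flip in (1,-1):
    th,t,e=fit2(np.array(A)*[1,flip],W); print(flip,np.degrees(th),t,e)
print(ray("wrist",(255.5,270),.062),ray("wrist",(255,105),.06))
J=[[-1.36159626,.33290228,-.06471702,1.46092777,.02161917,1.34990416,-.0884924],[-.7645979,.14802228,.17201991,1.84117781,-.02797859,1.1546705,1.40862327]]
Q=[[1.1561656e-1,.993293657,-7.21243661e-4,-4.40556859e-5],[-.208918703,.977932997,1.62718941e-4,-5.47497309e-5]]
res=[]
for s in itertools.product((1,-1),repeat=4):
    def rel(j): return R.from_euler('ZYZYZYZ',[s[0]*j[0],j[1],s[1]*j[2],j[3],s[2]*j[4],j[5],s[3]*j[6]])
    # Rz(a0)*rel*Rz(a7)=Q : check consistency
    F=[rel(j) for j in J]; q=[R.from_quat(x) for x in Q]
    best=min(((sum(((R.from_euler('z',a)*f).inv()*g*R.from_euler('z',b)).magnitude() for f,g in zip(F,q)),a,b) for a in np.radians(range(-180,180,3)) for b in np.radians(range(-180,180,3))))
    res.append((best,s))
for r in sorted(res)[:4]: print(r)
```

```text
1 24.074816133941308 [0.44671117 0.25400536] [0.00180321 0.00230393 0.00182903 0.002255  ]
-1 -155.7557560524437 [0.45401044 0.25727958] [0.05010613 0.0502771  0.05026492 0.05013177]
[0.52610181 0.28936101 0.062     ] [0.38332974 0.22523017 0.06      ]Traceback (most recent call last):
  File "<stdin>", line 15, in <module>
  File "<stdin>", line 13, in rel
  File "scipy/spatial/transform/_rotation.pyx", line 1413, in scipy.spatial.transform._rotation.Rotation.from_euler
ValueError: Expected axis specification to be a non-empty string of upto 3 characters, got ZYZYZYZ
```

{"method": "play_rows", "body": {"plan": [0,0,0,0,-0.0015,0.03,1,0,0,0,0,-0.0015,0.06,1,0,0,0,0,-0.0015,0.085,1,0,0,0,0,-0.0015,0.105,1,0,0,0,0,-0.0015,0.12,1,0,0,0,0,-0.0015,0.13,1,0,0,0,0,-0.0015,0.135,1,0,0,0,0,-0.0015,0.135,1,0,0,0,0,-0.0015,0.135,0.7,0,0,0,0,-0.0015,0.135,0.5,0,0,0,0,-0.0015,0.135,0.4,0,0,0,0,-0.0015,0.135,0.4,0,0,0,0,-0.0015,0.135,0.4,0,0,0,0,-0.0015,0.135,0.4], "squeeze": 50}}

```text
clock: 3.4
position: [0.452, 0.2553, 0.041]
ee_rot: [-0.208, 0.978, 0.0, 0.001]
ft_force: [-0.6, 1.1, 6.4]
grip_width: 0.723
grasp_force: 55.2
```

```bash
cat > fk.py <<'E'
import numpy as np
from scipy.spatial.transform import Rotation as R
def fk(j,s,a0,a7):
    r=R.from_euler('z',a0); out=[]
    for i in range(7):
        r=r*(R.from_euler('z',s[i]*j[i]) if i%2==0 else R.from_euler('y',s[i]*j[i])); out.append(r)
    return r*R.from_euler('z',a7),out
E
python3 - <<'E'
from fk import *
from workcell import status
from scipy.optimize import least_squares
import itertools
o=status.get_obs(); print(o["clock"],o["position"],o["ft_force"],o["grip_width"],o["grasp_force"])
J=[[-1.36159626,.33290228,-.06471702,1.46092777,.02161917,1.34990416,-.0884924],[-.7645979,.14802228,.17201991,1.84117781,-.02797859,1.1546705,1.40862327],o["joint_pos"]]
Q=[R.from_quat(x) for x in ([1.1561656e-1,.993293657,-7.21243661e-4,-4.40556859e-5],[-.208918703,.977932997,1.62718941e-4,-5.47497309e-5],o["ee_rot"])]
res=[]
for s in itertools.product((1,-1),repeat=4):
    S=[s[0],1,s[1],1,s[2],1,s[3]]
    f=lambda p:np.concatenate([(fk(j,S,*p)[0].inv()*q).as_rotvec() for j,q in zip(J,Q)])
    b=min((least_squares(f,[a,c]) for a in (0,1.6,3.1,-1.6) for c in (0,1.6,3.1,-1.6)),key=lambda r:r.cost)
    res.append((b.cost,s,b.x))
for r in sorted(res,key=lambda r:r[0])[:4]: print(r)
E
```

```text
3.4 [0.45198745 0.25533846 0.04102614] [-0.59136703  1.14307345  6.40299677] 0.7228945733126863 55.1626718044281
(np.float64(2.3938491878735205e-17), (-1, -1, -1, -1), array([7.33155841e-07, 1.57079706e+00]))
(np.float64(0.009546216402341438), (-1, -1, 1, -1), array([1.74816801, 3.35203875]))
(np.float64(0.0740777458905763), (-1, 1, -1, -1), array([4.73273961, 0.19611309]))
(np.float64(0.08735745868028297), (-1, 1, 1, -1), array([0.02284718, 1.80252869]))
```

{"method": "play_rows", "body": {"plan": [0,0,0,0,0,-0.005,0.4,0,0,0,0,0,-0.015,0.4,0,0,0,0,0,-0.035,0.4,0,0,0,0,0,-0.06,0.4,0,0,0,0,0,-0.085,0.4,0,3,0,0,0,-0.105,0.4,0,6,0,0,0,-0.12,0.4,0,8,0,0,0,-0.13,0.4,0,8,0,0,0,-0.135,0.4,0,8,0,0,0,-0.135,0.4,0,8,0,0,0,-0.135,0.4]}}

```text
clock: 4.78
position: [0.4511, 0.2547, 0.175]
ee_rot: [-0.208, 0.976, -0.015, -0.068]
ft_force: [-0.4, 0.2, -3.5]
grip_width: 0.719
grasp_force: 54.9
```

Run:
```python
from fk import *
from workcell import status
o=status.get_obs(); print(o["clock"],o["position"],o["ee_rot"],o["ft_force"],o["grip_width"],o["grasp_force"],o["joint_pos"])
J=[[-1.36159626,.33290228,-.06471702,1.46092777,.02161917,1.34990416,-.0884924],[-.7645979,.14802228,.17201991,1.84117781,-.02797859,1.1546705,1.40862327],o["joint_pos"]]
P=np.array([[.14350068,.60794163,.24450345],[.45022775,.257255,.17530098],o["position"]])
M=[]
for j in J:
    rs=fk(j,[-1,1]*3+[-1],0,np.pi/2)[1]; X=np.array([1,0,0]);Z=np.array([0,0,1])
    M.append(np.stack([Z,rs[2].apply(Z),rs[2].apply(X),rs[4].apply(X),rs[4].apply(Z),rs[6].apply(Z)],1))
M=np.vstack(M); x,r,k,sv=np.linalg.lstsq(M,P.ravel(),rcond=None)
print("d1 L1 e1x e2x L2 L3",x.round(4),r,sv.round(3)); print((M@x-P.ravel()).round(4))
M2=M[:,[0,1,4,5]];x2=np.linalg.lstsq(M2,P.ravel(),rcond=None)[0];print(x2.round(4),(M2@x2-P.ravel()).round(4))
```

```text
4.775 [0.45113728 0.25471754 0.17500778] [-0.20760629  0.97571783 -0.01452875 -0.06828806] [-0.38388457  0.21748794 -3.47364851] 0.7192708287832102 54.85847532749176 [-0.74521131  0.24846094  0.18328417  1.73193532 -0.06735139  1.30427007
  1.4480303 ]
d1 L1 e1x e2x L2 L3 [ 1.1064 -0.2207  0.1629  0.5905  0.6851 -0.1302] [0.00482018] [3.457 2.442 0.204 0.196 0.08  0.024]
[-0.0601  0.0067  0.0033 -0.0162  0.0238  0.0023 -0.0072  0.0155 -0.0056]
[0.3026 0.3193 0.5206 0.2373] [-0.0494 -0.0037  0.0078 -0.0189  0.0376 -0.0046 -0.0153  0.0344 -0.0031]
```

{"method": "play_rows", "body": {"plan": [0,-4,0,-0.003,0,0.02,0.4,0,-8,0,-0.007,0,0.05,0.4,0,-8,0,-0.0115,0,0.082,0.4,0,-8,0,-0.015,0,0.107,0.4,0,-8,0,-0.0173,0,0.1225,0.4,0,-8,0,-0.0181,0,0.1288,0.4,0,-8,0,-0.0187,0,0.1327,0.4,0,-8,0,-0.0187,0,0.1327,0.4,0,-8,0,-0.0187,0,0.1327,0.4,0,-8,0,-0.0187,0,0.1327,1,0,-8,0,-0.0187,0,0.1327,1,0,-8,0,-0.0187,0,0.1327,1,0,-8,0,-0.0187,0,0.1327,1,0,-8,0,-0.0167,0,0.119,1,0,-8,0,-0.0125,0,0.089,1,0,-8,0,-0.0056,0,0.04,1,0,-8,0,0,0,0,1,0,-8,0,0,0,0,1,0,-8,0,0,0,0,1]}}

```text
clock: 7.15
position: [0.4513, 0.2548, 0.1753]
ee_rot: [-0.208, 0.978, 0.0, -0.0]
ft_force: [-0.3, 0.5, 0.1]
grip_width: 1.002
grasp_force: 0.0
```

Run:
```python
from workcell import status,viewer
import cv2,numpy as np
o=status.get_obs(); print(o["clock"],o["position"],o["ee_rot"],o["ft_force"],o["grip_width"],o["joint_pos"].tolist())
a=viewer.camera("wrist")[60:300,160:360,::-1]; b=viewer.camera("scene")[0:240,100:420,::-1]
cv2.imwrite("pics/w2.png",cv2.resize(np.hstack([a,b]),None,fx=1.5,fy=1.5))
```

```text
7.15 [0.4513182  0.25476631 0.175314  ] [-2.08066181e-01  9.78114748e-01  6.93352459e-05 -8.27245327e-06] [-0.34554435  0.52360861  0.07793773] 1.00180368902824 [-0.7662200695818219, 0.14729547237740961, 0.17922711330639302, 1.8422140205013162, -0.028757713655404336, 1.1545263696451926, 1.4127281545904464]
```

View pics/w2.png

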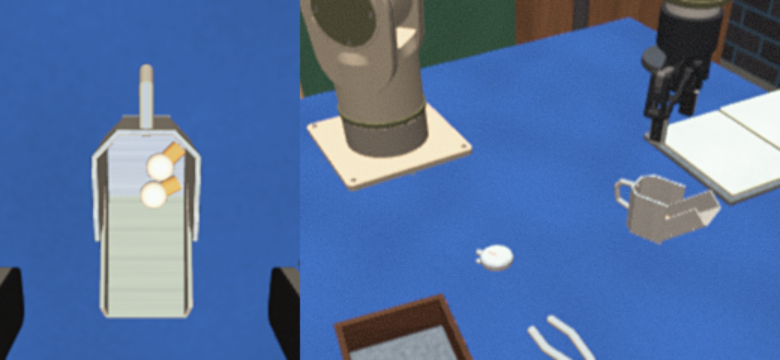

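{"method": "play_rows", "body": {"plan": [0,0,10,0,0,-0.02,1,2,0,20,0,0,-0.05,1,6,0,30,0,0,-0.08,1,10,0,40,0,0,-0.1,1,14,0,50,0,0,-0.1,1,18,0,60,0,0,-0.1,1,22,0,68,0,0,-0.1,1,26,0,76,0,0,-0.1,1,30,0,84,0,0,-0.1,1,30,0,84,0,0,-0.1,1]}}

```text
clock: 8.5
position: [0.4514, 0.2551, 0.2735]
ee_rot: [0.498, 0.834, -0.233, 0.049]
ft_force: [0.0, -0.6, -0.6]
grip_width: 0.998
grasp_force: 0.0
```

Run:
```python
from workcell import status
o=status.get_obs(); print(o["clock"],o["position"].tolist(),o["ee_rot"].tolist(),o["joint_pos"].tolist())
```

```text
8.5 [0.4514222633311056, 0.25508860130436595, 0.2735165736572443] [0.4977958231902818, 0.8341034714137998, -0.23254812420025023, 0.04890896973667787] [-0.957883951723666, 0.37259024408641006, 0.28246956303176046, 1.4456937439119646, 0.15140745194946537, 1.7451835287896347, -0.18269819576454233]
```

```bash
cat >> fk.py <<'E'
SG=[-1,1]*3+[-1]
DATA=[([-1.36159626,.33290228,-.06471702,1.46092777,.02161917,1.34990416,-.0884924],[.14350068,.60794163,.24450345]),
([-.7645979,.14802228,.17201991,1.84117781,-.02797859,1.1546705,1.40862327],[.45022775,.257255,.17530098]),
([-.74521131,.24846094,.18328417,1.73193532,-.06735139,1.30427007,1.4480303],[.45113728,.25471754,.17500778]),
([-.7662200695818219,.14729547237740961,.17922711330639302,1.8422140205013162,-.028757713655404336,1.1545263696451926,1.4127281545904464],[.4513182,.25476631,.175314]),
([-0.957883951723666, 0.37259024408641006, 0.28246956303176046, 1.4456937439119646, 0.15140745194946537, 1.7451835287896347, -0.18269819576454233],[0.4514222633311056, 0.25508860130436595, 0.2735165736572443])]
X,Y,Z=np.eye(3)
def basis(j):
    r=fk(j,SG,0,np.pi/2)[1]
    return np.stack([Z,r[0].apply(X),r[0].apply(Y),r[1].apply(Z),r[2].apply(X),r[2].apply(Y),r[4].apply(Z),r[4].apply(X),r[4].apply(Y),r[6].apply(Z),r[5].apply(X),r[3].apply(X)],1)
def fit(lam=1e-3,cols=range(12)):
    M=np.vstack([basis(j)[:,list(cols)] for j,_ in DATA]); P=np.concatenate([p for _,p in DATA])
    n=M.shape[1]; x=np.linalg.lstsq(np.vstack([M,lam*np.eye(n)]),np.r_[P,np.zeros(n)],rcond=None)[0]
    return x,np.abs(M@x-P).max()
E
python3 - <<'E'
from fk import *
for lam in (1e-2,1e-3,1e-4):
    x,e=fit(lam); print(lam,x.round(3),e)
import itertools
best=[]
for k in (5,6,7):
  for c in itertools.combinations([1,2,4,5,7,8,10,11],k-4):
    cc=[0,3,6,9]+list(c); x,e=fit(1e-6,cc)
    best.append((e,cc,x.round(3)))
for b in sorted(best,key=lambda b:b[0])[:6]: print(b)
q=R.from_quat([0.4977958231902818, 0.8341034714137998, -0.23254812420025023, 0.04890896973667787])
a=np.radians(12.0+90-90); # tool x at 24 deg
g=R.from_quat([np.cos(a),np.sin(a),0,0]); print(g.as_matrix().round(3))
rel=q.inv()*g; print(np.degrees(rel.as_rotvec()), q.inv().apply(np.array([.452,.2553,.175])-DATA[-1][1]))
E
```

```text
0.01 [ 0.269  0.016  0.109  0.296  0.006 -0.132  0.481  0.105 -0.022  0.208
 -0.025 -0.121] 0.0006868882816037369
0.001 [ 0.259  0.001 -0.012  0.438  0.    -0.032  0.49   0.008 -0.002  0.32
 -0.002 -0.009] 5.1422814479340495e-05
0.0001 [ 0.258  0.    -0.022  0.448  0.    -0.024  0.49   0.    -0.     0.329
 -0.    -0.   ] 5.470901630610925e-07
(np.float64(4.403937076125075e-09), [0, 3, 6, 9, 2, 5, 8], array([ 0.258,  0.449,  0.49 ,  0.329, -0.022, -0.023, -0.   ]))
(np.float64(2.15699959835447e-05), [0, 3, 6, 9, 2, 5, 10], array([ 0.258,  0.449,  0.49 ,  0.329, -0.022, -0.024,  0.   ]))
(np.float64(2.193737055461442e-05), [0, 3, 6, 9, 2, 4, 5], array([ 0.258,  0.448,  0.49 ,  0.329, -0.022, -0.   , -0.024]))
(np.float64(2.700750662348872e-05), [0, 3, 6, 9, 2, 5, 7], array([ 0.258,  0.448,  0.49 ,  0.329, -0.022, -0.024,  0.   ]))
(np.float64(2.969121769230698e-05), [0, 3, 6, 9, 2, 5], array([ 0.258,  0.448,  0.49 ,  0.329, -0.022, -0.024]))
(np.float64(2.9728147890317747e-05), [0, 3, 6, 9, 1, 2, 5], array([ 0.258,  0.448,  0.49 ,  0.329, -0.   , -0.022, -0.024]))
[[ 0.914  0.407  0.   ]
 [ 0.407 -0.914  0.   ]
 [ 0.     0.    -1.   ]]
[-6.60187064e-02  3.08048491e+01  9.23462744e+01] [0.03072894 0.03399793 0.08721105]
```

{"method": "play_rows", "body": {"plan": [0,3.1,9.2,0,0,0,1,0,6.2,18.5,0,0,0,1,0,9.2,27.7,0.006,0.007,0.017,1,0,12.3,36.9,0.012,0.014,0.035,1,0,15.4,46.2,0.018,0.02,0.052,1,0,18.5,55.4,0.025,0.027,0.07,1,0,21.6,64.6,0.0307,0.034,0.0872,1,0,24.6,73.9,0.0307,0.034,0.0872,1,0,27.7,83.1,0.0307,0.034,0.0872,1,-0.1,30.8,92.35,0.0307,0.034,0.0872,1,-0.1,30.8,92.35,0.0307,0.034,0.0872,1,-0.1,30.8,92.35,0.0307,0.034,0.0872,1]}}

```text
clock: 10.0
position: [0.4522, 0.2555, 0.1769]
ee_rot: [0.978, 0.21, 0.001, -0.001]
ft_force: [0.5, -0.6, 0.1]
grip_width: 1.004
grasp_force: 0.0
```

```bash
cat >> fk.py <<'E'
from scipy.optimize import least_squares
COL=[0,3,6,9,2,5]; LEN=None
LO=np.array([-2.6,-.5,-1.47,.16,-1.27,.06,-2.6]);HI=np.array([2.6,2.12,1.34,2.42,4.41,2.06,2.6])
def pose(j):
    global LEN
    if LEN is None: LEN=fit(1e-6,COL)[0]
    return basis(j)[:,COL]@LEN, fk(j,SG,0,np.pi/2)[0]
def ik(p,q,j0):
    def f(j):
        a,b=pose(j); return np.r_[(a-p)*10,(b.inv()*q).as_rotvec()*3,(j-j0)*.003]
    s=least_squares(f,np.clip(j0,LO+1e-3,HI-1e-3),bounds=(LO,HI)); a,b=pose(s.x)
    return s.x,np.linalg.norm(a-p),(b.inv()*q).magnitude()
BOX=np.array([.5216,-.1848]); 
def jugpose(yaw,tilt,lipd,liph,flip=True,off=(0.004,0.040)):
    "TCP pose for jug spout direction yaw(deg), tilt(deg); lip at lipd along yaw from box centre, height liph"
    c,s=np.cos(np.radians(tilt)),np.sin(np.radians(tilt)); d=np.array([np.cos(np.radians(yaw)),np.sin(np.radians(yaw)),0])
    dx,dz=off[0]-.087,off[1]-.062
    p=np.r_[BOX,liph]+d*(lipd+dx*c+dz*s)+Z*(dz*c-dx*s)
    jx=d*c-Z*s; jz=d*s+Z*c; sx=1 if flip else -1
    return p,R.from_matrix(np.stack([sx*jx,np.cross(-jz,sx*jx),-jz],1))
E
python3 - <<'E'
from fk import *
from workcell import status
o=status.get_obs(); j=o["joint_pos"]; p,q=pose(j)
print(o["clock"],o["position"],o["ee_rot"],j.round(3),(p-o["position"]).round(5),o["ft_force"])
for yaw in (60,70,82,90,100):
    jj=j.copy(); print("yaw",yaw)
    for t,ld,lh in [(0,-.06,.20),(0,-.02,.16),(20,-.02,.14),(40,-.02,.11),(60,-.02,.1),(80,-.02,.1),(88,-.02,.1)]:
        jn,e,a=ik(*jugpose(yaw,t,ld,lh),jj); print(t,jn.round(2),round(e,4),round(a,3)); jj=jn
E
```

```text
10.0 [0.45223293 0.25545526 0.17692022] [ 9.77692755e-01  2.10033567e-01  1.37450230e-03 -9.42636078e-04] [-1.05   0.15   0.491  1.854 -0.078  1.153 -1.679] [-2.e-05 -6.e-05  3.e-05] [ 0.51380128 -0.64761655  0.14791605]
yaw 60
0 [-0.11  0.24  0.72  1.79 -0.17  1.17  0.14] 0.0 0.0
0 [-0.15  0.28  0.69  1.84 -0.2   1.09  0.09] 0.0 0.0
20 [-0.39  0.34  0.76  1.82  0.13  1.13 -0.24] 0.0 0.0
40 [-0.56  0.52  0.8   1.79  0.31  1.23 -0.46] 0.0 0.0
60 [-0.67  0.74  0.82  1.72  0.43  1.38 -0.58] 0.0 0.0
80 [-0.72  0.97  0.82  1.63  0.52  1.55 -0.64] 0.0 0.0
88 [-0.73  1.07  0.82  1.59  0.55  1.61 -0.65] 0.0 0.0
yaw 70
0 [-0.03  0.29  0.65  1.73 -0.19  1.18  0.32] 0.0 0.0
0 [-0.08  0.31  0.62  1.79 -0.2   1.1   0.26] 0.0 0.0
20 [-0.34  0.32  0.69  1.82  0.17  1.08 -0.1 ] 0.0 0.0
40 [-0.56  0.46  0.75  1.84  0.42  1.13 -0.4 ] 0.0 0.0
60 [-0.7   0.66  0.79  1.81  0.56  1.26 -0.58] 0.0 0.0
80 [-0.78  0.9   0.8   1.75  0.64  1.42 -0.69] 0.0 0.0
88 [-0.8   1.    0.8   1.72  0.67  1.49 -0.72] 0.0 0.0
yaw 82
0 [ 0.04  0.35  0.57  1.65 -0.2   1.2   0.52] 0.0 0.0
0 [-0.01  0.35  0.54  1.73 -0.2   1.11
[... 371 characters left out ...]
9  1.7  -0.19  1.12  0.58] 0.0 0.0
20 [-0.23  0.29  0.56  1.83  0.22  0.97  0.18] 0.0 0.0
40 [-0.49  0.33  0.63  1.94  0.63  0.95 -0.28] 0.0 0.0
60 [-0.7   0.48  0.68  1.99  0.89  1.07 -0.63] 0.0 0.0
80 [-0.83  0.71  0.7   1.98  0.99  1.24 -0.86] 0.0 0.0
88 [-0.86  0.82  0.7   1.97  1.01  1.31 -0.93] 0.0 0.0
yaw 100
0 [ 0.12  0.42  0.46  1.54 -0.19  1.23  0.78] 0.0 0.0
0 [ 0.06  0.4   0.44  1.65 -0.18  1.13  0.73] 0.0 0.0
20 [-0.18  0.28  0.49  1.83  0.23  0.92  0.34] 0.0 0.0
40 [-0.44  0.28  0.56  1.98  0.72  0.86 -0.21] 0.0 0.0
60 [-0.65  0.39  0.59  2.08  1.07  1.   -0.67] 0.0 0.0
80 [-0.79  0.6   0.6   2.1   1.21  1.2  -0.97] 0.0 0.0
88 [-0.83  0.71  0.6   2.09  1.23  1.28 -1.05] 0.0 0.0
```

{"method": "play_rows", "body": {"plan": [0,0,0,0,0,0.03,1,0,0,0,0,0,0.065,1,0,0,0,0,0,0.095,1,0,0,0,0,0,0.115,1,0,0,0,0,0,0.128,1,0,0,0,0,0,0.135,1,0,0,0,0,0,0.136,1,0,0,0,0,0,0.136,0.7,0,0,0,0,0,0.136,0.4,0,0,0,0,0,0.136,0.4,0,0,0,0,0,0.136,0.4,0,0,0,0,0,0.136,0.4,0,0,0,0,0,0.13,0.4,0,0,0,0,0,0.12,0.4,0,0,0,0,0,0.1,0.4,0,0,0,0,0,0.07,0.4,0,0,0,0,0,0.035,0.4,0,0,0,0,0,0,0.4,0,0,0,0,0,-0.02,0.4,0,0,0,0,0,-0.02,0.4], "squeeze": 60}}

```text
clock: 12.5
position: [0.4529, 0.2557, 0.1984]
ee_rot: [0.978, 0.207, 0.003, -0.002]
ft_force: [-0.5, 1.2, -2.3]
grip_width: 0.721
grasp_force: 65.7
```

Run:
```python
from fk import *
from workcell import status,viewer
import cv2
o=status.get_obs(); j=o["joint_pos"]; p,q=o["position"],R.from_quat(o["ee_rot"])
print(o["clock"],p,o["ee_rot"],o["ft_force"],o["grip_width"],o["grasp_force"])
cv2.imwrite("pics/w3.png",viewer.camera("wrist")[:,:,::-1])
g,gq=jugpose(82,0,-.02,.16); g=np.r_[g[:2],.19]
print("goal",g,np.degrees((q.inv()*gq).as_rotvec()),q.inv().apply(g-p)); print(ik(g,gq,j)[0].round(2),j.round(2))
```

```text
12.5 [0.45289441 0.25565458 0.19842113] [ 0.97826342  0.20733944  0.00285198 -0.00170697] [-0.47608575  1.15913251 -2.30558798] 0.7209506563993878 65.69268465042114
goal [ 0.50726517 -0.28679761  0.19      ] [  0.06973013  -0.39151833 -58.06668071] [-0.17040652  0.5178844   0.00623267]
[-0.06  0.31  0.6   1.68 -0.18  1.21  0.44] [-1.06  0.13  0.5   1.83 -0.07  1.19 -1.69]
```

View pics/w3.png

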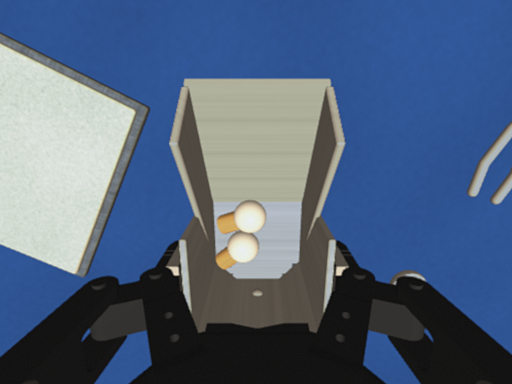

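{"method": "play_rows", "body": {"plan": [0,0,-0.6,-0.002,0.005,0,0.4,0,0,-1.7,-0.005,0.016,0,0.4,0,0,-4,-0.012,0.036,0,0.4,0,0,-7,-0.02,0.062,0,0.4,0,0,-11,-0.032,0.098,0,0.4,0,0,-15.7,-0.046,0.14,0,0.4,0,0,-20.9,-0.061,0.186,0,0.4,0,0,-26,-0.077,0.233,0,0.4,0,-0.2,-32,-0.094,0.285,0.002,0.4,0,-0.2,-37,-0.109,0.331,0.003,0.4,0,-0.3,-42.4,-0.124,0.378,0.004,0.4,0,-0.3,-47,-0.138,0.419,0.005,0.4,0,-0.4,-51,-0.15,0.456,0.006,0.4,0,-0.4,-54,-0.158,0.482,0.006,0.4,0,-0.4,-56.3,-0.165,0.502,0.006,0.4,0,-0.4,-57.5,-0.1685,0.513,0.006,0.4,0,-0.4,-58,-0.17,0.518,0.006,0.4,0,-0.4,-58,-0.17,0.518,0.006,0.4,0,-0.4,-58,-0.17,0.518,0.006,0.4,0,-0.4,-58,-0.17,0.518,0.006,0.4]}}

```text
clock: 15.05
position: [0.5073, -0.2865, 0.1897]
ee_rot: [0.755, 0.656, -0.001, 0.001]
ft_force: [-0.4, -0.1, -2.9]
grip_width: 0.722
grasp_force: 65.8
```

Run:
```python
from fk import *
from workcell import status,viewer
import cv2
o=status.get_obs(); p,q=o["position"],R.from_quat(o["ee_rot"])
print(o["clock"],p,o["ee_rot"],o["ft_force"],o["grip_width"],o["joint_pos"].round(2))
m=viewer.camera_model("wrist"); print(m)
cv2.imwrite("pics/w4.png",viewer.camera("wrist")[:,:,::-1])
a=.5*np.radians(82)
```

```text
15.05 [ 0.50726625 -0.28652246  0.18971439] [ 7.54815163e-01  6.55935814e-01 -1.35380142e-03  6.66888345e-04] [-0.38476075 -0.12704302 -2.91404316] 0.7216463537455461 [-0.25  0.36  0.85  1.69 -0.28  1.22  0.52]
{'fx': 278.79699437734655, 'fy': 278.79699437734655, 'cx': 256.96245484155844, 'cy': 189.82391071698575, 'R': array([[ 0.99025451, -0.13926054, -0.0015811 ],
       [-0.13275119, -0.94727863,  0.29161672],
       [-0.04210844, -0.28856488, -0.95653395]]), 't': array([-0.54209311, -0.22616311,  0.26431863])}
```

View pics/w4.png

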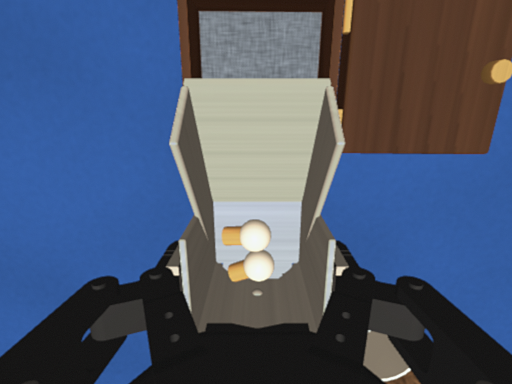

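{"method": "play_rows", "body": {"plan": [0,-6,0,-0.002,0,0.008,0.4,0,-12,0,-0.003,0,0.019,0.4,0,-20,0,-0.0025,0,0.032,0.4,0,-28,0,-0.0005,0,0.0385,0.4,0,-35,0,0.0025,0,0.04,0.4,0,-40,0,0.0055,0,0.0405,0.4,0,-45,0,0.0085,0,0.04,0.4,0,-50,0,0.0125,0,0.0385,0.4,0,-50,0,0.0125,0,0.0385,0.4,0,-55,0,0.0175,0,0.0365,0.4,0,-55,0,0.0175,0,0.0365,0.4,0,-60,0,0.0225,0,0.034,0.4,0,-60,0,0.0225,0,0.034,0.4,0,-65,0,0.028,0,0.029,0.4,0,-65,0,0.028,0,0.029,0.4,0,-70,0,0.034,0,0.0245,0.4,0,-70,0,0.034,0,0.0245,0.4,0,-75,0,0.04,0,0.0205,0.4,0,-75,0,0.04,0,0.0205,0.4,0,-80,0,0.047,0,0.017,0.4]}}

```text
clock: 17.6
position: [0.5131, -0.2423, 0.174]
ee_rot: [0.58, 0.501, -0.485, 0.421]
ft_force: [-0.0, 0.0, -2.4]
grip_width: 0.72
grasp_force: 65.8
```

Run:
```python
from fk import *
from workcell import status,viewer
import cv2
o=status.get_obs(); j=o["joint_pos"]
print(o["clock"],o["position"],o["ee_rot"],o["ft_force"],o["grip_width"],j.round(2))
g,gq=jugpose(82,0,-.02,.16); q=R.from_quat(o["ee_rot"]);print(np.degrees((q.inv()*gq).as_rotvec()))
a=viewer.camera("scene")[140:380,60:320,::-1]
cv2.imwrite("pics/s5.png",cv2.resize(a,None,fx=2.4,fy=2.4))
```

```text
17.6 [ 0.51313355 -0.24232009  0.1740391 ] [ 0.5797876   0.50104685 -0.48538906  0.42094638] [-0.01111832  0.03103211 -2.44703145] 0.7195765426358469 [-1.05  1.07  1.1   1.9   0.5   1.08 -0.55]
[-0.09353584 79.95611152 -0.2775198 ]
```

View pics/s5.png

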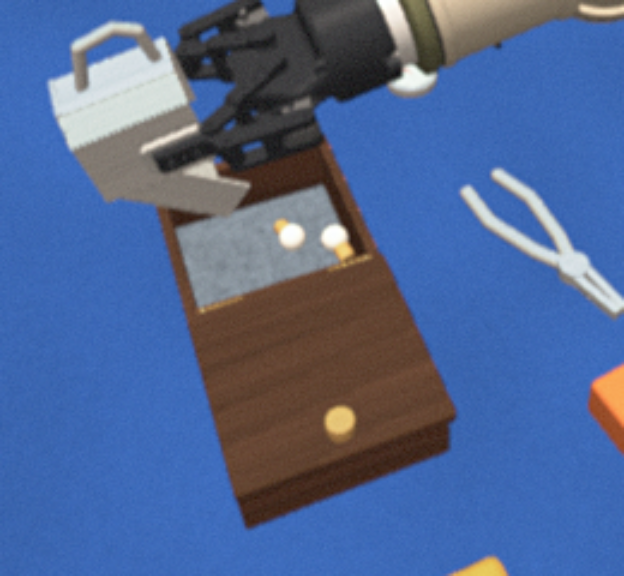

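{"method": "play_rows", "body": {"plan": [0,0,0,-0.015,0,-0.0025,0.4,0,0,0,-0.039,0,-0.007,0.4,0,5,0,-0.042,0,-0.003,0.4,0,13,0,-0.045,0,0.004,0.4,0,22,0,-0.049,0,0.01,0.4,0,31,0,-0.053,0,0.017,0.4,0,40,0,-0.057,0,0.025,0.4,0,49,0,-0.061,0,0.032,0.4,0,58,0,-0.065,0,0.039,0.4,0,66,0,-0.068,0,0.045,0.4,0,73,0,-0.0695,0,0.0487,0.4,0,78,0,-0.0695,0,0.0487,0.4,0,80,0,-0.0695,0,0.0487,0.4,0,80,0,-0.0695,0,0.0487,0.4,0,80,0,-0.0695,0,0.0487,0.4,0,80,0,-0.0695,0,0.0487,0.4]}}

```text
clock: 19.65
position: [0.5057, -0.2989, 0.2327]
ee_rot: [0.754, 0.656, -0.002, 0.001]
ft_force: [0.8, 0.4, -1.4]
grip_width: 0.722
grasp_force: 65.7
```

Run:
```python
from fk import *
from workcell import status,viewer
import cv2
o=status.get_obs(); p,q=o["position"],R.from_quat(o["ee_rot"]); j=o["joint_pos"]
print(o["clock"],p,o["ee_rot"],o["ft_force"],o["grip_width"],j.round(2))
a=np.radians(12.); gq=R.from_quat([np.cos(a),np.sin(a),0,0]); g=np.array([.452,.2555,.18])
print(np.degrees((q.inv()*gq).as_rotvec()),q.inv().apply(g-p),ik(g,gq,j)[0].round(2))
```

```text
19.65 [ 0.50571449 -0.29893191  0.23268957] [ 0.75442866  0.65637928 -0.00172695  0.00080404] [ 0.81199481  0.38168778 -1.42988843] 0.7216408607097582 [-0.3   0.36  0.95  1.62 -0.29  1.31  0.56]
[5.11381159e-02 2.22103847e-01 5.80487431e+01] [ 0.541861   -0.12983774  0.05084289] [-1.16  0.16  0.61  1.85 -0.1   1.16 -1.67]
```

{"method": "play_rows", "body": {"plan": [0,0,0.6,0.005,-0.001,0,0.4,0,0,1.7,0.016,-0.004,0,0.4,0,0,4,0.038,-0.009,0,0.4,0,0,7,0.065,-0.016,0,0.4,0,0,11,0.103,-0.025,0,0.4,0,0,15.7,0.146,-0.035,0,0.4,0,0,20.9,0.195,-0.047,0,0.4,0,0,26,0.244,-0.058,0.005,0.4,0,0,32,0.298,-0.071,0.01,0.4,0,0.1,37,0.347,-0.083,0.015,0.4,0,0.1,42.4,0.396,-0.095,0.02,0.4,0,0.1,47,0.439,-0.105,0.03,0.4,0,0.2,51,0.477,-0.114,0.04,0.4,0,0.2,54,0.504,-0.121,0.045,0.4,0,0.2,56.3,0.526,-0.126,0.05,0.4,0,0.2,57.5,0.5365,-0.1285,0.051,0.4,0,0.2,58,0.542,-0.13,0.051,0.4,0,0.2,58,0.542,-0.13,0.051,0.4,0,0.2,58,0.542,-0.13,0.051,0.4,0,0.2,58,0.542,-0.13,0.051,0.4]}}

```text
clock: 22.15
position: [0.4528, 0.2543, 0.1803]
ee_rot: [0.978, 0.207, 0.0, 0.0]
ft_force: [-0.6, 0.7, -1.9]
grip_width: 0.721
grasp_force: 65.8
```

Run:
```python
from fk import *
from workcell import status,viewer
o=status.get_obs(); p,q=o["position"],R.from_quat(o["ee_rot"])
print(o["clock"],p,o["ee_rot"],o["ft_force"],o["grip_width"])
a=np.radians(12.); gq=R.from_quat([np.cos(a),np.sin(a),0,0]); g=np.array([.452,.2555,.041])
print(np.degrees((q.inv()*gq).as_rotvec()),q.inv().apply(g-p))
```

```text
22.15 [0.45276322 0.25429887 0.18026628] [9.78336552e-01 2.07020303e-01 3.90967557e-04 1.79039100e-04] [-0.61622648  0.73599903 -1.88524874] 0.7210737859000865
[ 0.02938282 -0.03955697 -0.10441515] [-0.00030747 -0.00147866  0.13926536]
```

{"method": "play_rows", "body": {"plan": [0,0,0,0,0,0.025,0.4,0,0,0,0,0,0.055,0.4,0,0,0,0,0,0.085,0.4,0,0,0,0,0,0.108,0.4,0,0,0,0,0,0.124,0.4,0,0,0,0,0,0.132,0.4,0,0,0,0,0,0.136,0.4,0,0,0,0,0,0.138,0.4,0,0,0,0,0,0.139,0.4,0,0,0,0,0,0.139,0.4,0,0,0,0,0,0.139,0.4]}}

```text
clock: 23.52
position: [0.453, 0.255, 0.0417]
ee_rot: [0.978, 0.207, 0.001, -0.0]
ft_force: [-1.5, -1.6, 5.9]
grip_width: 0.721
grasp_force: 66.5
```

{"method": "play_rows", "body": {"plan": [0,0,0,0,0,0,0.8,0,0,0,0,0,0,1,0,0,0,0,0,0,1,0,0,0,0,0,0,1,0,0,0,0,0,0,1,0,0,0,0,0,-0.01,1,0,0,0,0,0,-0.03,1,0,0,0,0,0,-0.07,1,0,0,0,0,0,-0.11,1,0,0,0,0,0,-0.15,1,0,0,0,0,0,-0.18,1,0,0,0,0,0,-0.18,1,0,0,0,0,0,-0.18,1]}}

```text
clock: 25.15
position: [0.4523, 0.2547, 0.2209]
ee_rot: [0.978, 0.207, 0.0, 0.0]
ft_force: [0.0, 0.1, -0.5]
grip_width: 1.005
grasp_force: 0.0
```

Run:
```python
from workcell import status,viewer
import cv2,numpy as np
o=status.get_obs(); print(o["clock"],o["position"],o["ft_force"],o["grip_width"],o["grasp_force"])
a=viewer.camera("top")[120:240,295:395,::-1]; b=viewer.camera("scene")[60:260,110:410,::-1]
cv2.imwrite("pics/f.png",np.hstack([cv2.resize(a,(333,400)),cv2.resize(b,(450,400))]))
```

```text
25.15 [0.45228897 0.25470418 0.22090947] [ 0.04135454  0.10336519 -0.47570629] 1.0050437684935132 0.0
```

View pics/f.png

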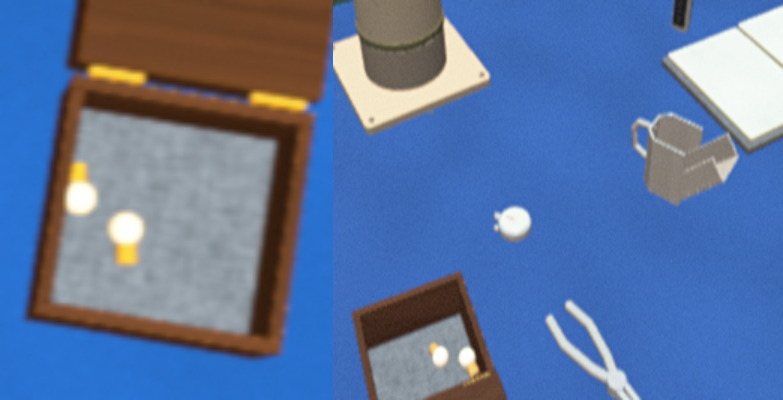

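```bash
python3 -c "
from workcell import manip; print(manip.hand_in())"
```

```text
the job is handed in; nothing more can be done
None
```

The job is handed in at about 25 s of the 53 s allowed: the last pictures show both bulbs lying in the compartment, and the empty jug is back upright at its original spot and let go (the hand-in reported no verdict).

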